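Put the colour-marked objective cases in their holders

TASK

Put the three colour-marked microscope objective cases away: stand each one upright in the holder cup of its own colour, seated fully down in the cup. Leave the unmarked case and the small dropper bottle standing where they are.

Things in the scene. Friction and masses are not known exactly. Their poses are not given: they have to be found in the camera images.
- case_red_mid (a point): objective case with the red mark: an upright round screw-top case, 69 mm tall, cream body 33 mm across, black cap 36 mm across (from 43 to 67 mm above its underside) with a red disc on top and a red band round the body; its black foot is domed, 35 mm across, with a flat 24 mm underside. About 0.1 kg, loose, stands on the bench. The point is its centre, 34 mm above the underside; z is up along the case.
- case_yellow_mid (a point): objective case with the yellow mark: an upright round screw-top case, 69 mm tall, cream body 33 mm across, black cap 36 mm across (from 43 to 67 mm above its underside) with a yellow disc on top and a yellow band round the body; its black foot is domed, 35 mm across, with a flat 24 mm underside. About 0.1 kg, loose, stands on the bench. The point is its centre, 34 mm above the underside; z is up along the case.
- case_blue_mid (a point): objective case with the blue mark: an upright round screw-top case, 69 mm tall, cream body 33 mm across, black cap 36 mm across (from 43 to 67 mm above its underside) with a blue disc on top and a blue band round the body; its black foot is domed, 35 mm across, with a flat 24 mm underside. About 0.1 kg, loose, stands on the bench. The point is its centre, 34 mm above the underside; z is up along the case.
- cup_red: red holder, fixed to the bench: a low round cup, 24 mm high and 63 mm across, whose hollow narrows downwards like an egg cup (55 mm across at the rim, about 38 mm at 14 mm height, about 29 mm at its floor) so that the domed foot of a case centres itself; the floor is 6 mm above the bench. The origin is the centre of its underside on the bench; z is up. When a case is seated its foot stands on the floor of the cup, its underside 6 mm and its centre 40 mm above the bench.
- cup_yellow: yellow holder, fixed to the bench: a low round cup, 24 mm high and 63 mm across, whose hollow narrows downwards like an egg cup (55 mm across at the rim, about 38 mm at 14 mm height, about 29 mm at its floor) so that the domed foot of a case centres itself; the floor is 6 mm above the bench. The origin is the centre of its underside on the bench; z is up. When a case is seated its foot stands on the floor of the cup, its underside 6 mm and its centre 40 mm above the bench.
- cup_blue: blue holder, fixed to the bench: a low round cup, 24 mm high and 63 mm across, whose hollow narrows downwards like an egg cup (55 mm across at the rim, about 38 mm at 14 mm height, about 29 mm at its floor) so that the domed foot of a case centres itself; the floor is 6 mm above the bench. The origin is the centre of its underside on the bench; z is up. When a case is seated its foot stands on the floor of the cup, its underside 6 mm and its centre 40 mm above the bench.
- case_plain_mid (a point): the unmarked objective case (like all the listed things it stands on the bare bench to the left of a fixed microscope 0.46 m tall, which fills about x 0.46 to 0.92, y -0.26 to -0.04 and is in the way of an arm sweeping over from the right): same shape and size as the others (67 mm tall) but with a plain black cap and no colour. Loose; a bystander to be left where it is. The point is 34 mm above its underside, z up.
- oil_mid (a point): small amber dropper bottle with a black dropper top, 30 mm across and 68 mm tall, standing upright, loose; a bystander to be left where it is. The point is its centre, 34 mm above its underside, z up.
Things that resemble listed ones, but are neither listed nor needed, are in the scene too. What is shaped like the part that bears oil_mid but turquoise is not meant.

How it is judged:
At the end, for the whole second after the job is handed in: Each colour-marked case stands in the cup of its own colour: centre within 6 mm of the cup's axis and 36 to 44 mm above the bench, within 0.12 rad of upright. The unmarked case and the bottle stand upright (0.12 rad), less than 25 mm from where they were (horizontal distance between case_red_mid and cup_red below 0.006 m and height (world z) of case_red_mid between 0.036 and 0.044 m and angle between each of case_red_mid, case_yellow_mid, case_blue_mid, case_plain_mid, oil_mid's own z axis and vertical below 0.12 rad and horizontal distance between case_yellow_mid and cup_yellow below 0.006 m and height (world z) of case_yellow_mid between 0.036 and 0.044 m and horizontal distance between case_blue_mid and cup_blue below 0.006 m and height (world z) of case_blue_mid between 0.036 and 0.044 m and distance of each of case_plain_mid, oil_mid from where it was at the start of the episode below 0.025 m); the robot touches nothing.
It fails at once if the unmarked case is pushed more than 25 mm away or tipped over (distance of case_plain_mid from where it was at the start of the episode above 0.025 m or angle between case_plain_mid's own z axis and vertical above 0.6 rad).
It fails at once if the dropper bottle is pushed more than 25 mm away or tipped over (distance of oil_mid from where it was at the start of the episode above 0.025 m or angle between oil_mid's own z axis and vertical above 0.6 rad).
It also fails if it takes over 96 s, if anything falls off the work surface, if the arm or the gripper's body presses on something with over 40 N, if the wrist force passes 120 N, or if a joint passes its speed limit or range.

ROBOT

A 6-joint arm with a two-finger parallel gripper is mounted at the origin on a cart in front of the work surface, level with it; the furniture and walls round the work are solid. World frame = base frame: x ahead of the robot, y to its left, z up, the work surface at z = 0. Lengths are in m, angles in rad, forces in N, time in s.
With the tool pointing down it reaches from about 0.325 to 0.9 m from the base axis. Payload 3.5 kg.
Tool frame: the origin (TCP) lies between the finger pads; the fingertips stand 19 mm ahead of it and the grasp point (between the pads) is the TCP; z points along the fingers, y is the line along which they close (so a half turn about z gives the same grasp; the last joint's range is limited). The gripper opens to 85 mm and grips with 20 to 120 N. Pads are 22 mm wide; open, the fingers measure 114 mm over their backs; the gripper's body (76 mm by 85 mm) begins 54 mm behind the grasp point. The pads swing forward as they close: fully open they stand 13 mm farther back than shut.
Start: joints at [-1.338, 0.276, -0.026, 1.268, 0, 1.467], TCP at [0.206, -0.59, 0.25] pointing down, gripper open.
Joint ranges: [-3.12, 3.12], [-0.85, 1.88], [-1.08, 1.24], [-1.95, 2.15], [-1.57, 1.53], [-3.14, 3.14]. Speed limits (rad/s): [2.57, 2.57, 3.14, 3.14, 3.14, 3.14].

INTERFACE

Orientations are given as a rotation vector (axis times angle).
In Python, from bench import robot gives the robot as it stands. The module is installed in compiled form; this text tells all that it offers.
- The arm moves only by the tool carry_out, never from a script. Its argument "steps" is text: rows parted by semicolons, each of 7 numbers parted by spaces: the shift along the tool's x, y, z in units of 20 cm (1.0 is 20 cm), then the turn, a rotation vector about the tool's x, y, z in units of 60 degrees (1.0 is 60 degrees), then the gripper's target within -1 to 1 (fully open at 1, half-way at 0, shut at -1). In form: x y z wx wy wz gripper; .... A call has 1 to 20 rows; each row shifts and turns the commanded pose from where the row before left it, along the tool's axes as they then stand; what a row does not reach is not made up. A row lasts 1/12 s, in which the tool goes at most 41.7 mm and 7.16 degrees, less where a joint would pass 70% of its speed; a pose out of reach is approached as far as the arm can. A call with a number of a shift or a turn outside -1 to 1 is refused whole. A call with a gripper value outside its range is refused whole. The fingers move at their own pace and stop on an object; "newtons" is the grip in N (left out, the last holds). Time passes only in rows, so rows that do not move let the fingers close. It gives the time, the measured TCP pose, the force, the opening and the grip force at its end, in the units of the state.
- robot.get_obs(): the state, without advancing time (a new reading comes with each control period).
- robot.snapshot(name): name is "side" or "top"; returns a dict with "pixels" (384x512x3 uint8, red, green, blue), "z_map" (384x512 float32, m along the optical axis (not along the pixel's ray), 0 where there is no reading), "intrinsics" (3x3 intrinsics, pixels), "extrinsics" (4x4, takes a point from world to camera coordinates). Camera axes: x right, y down, z forward; pixel columns grow to the right and rows downward; lengths in m; the calibration is good to about 2 mm. A picture is of the moment at which its call begins.
- robot.hand_in(): hands the job in; it is judged then, once.
Trained networks look in the newest picture that a camera, given by its name, has taken for a name from the list of things; names that differ only in an ending like _2 or _b are one class to them, and where a whole thing is asked for, a point or a joint stands for the part that bears it (a point fixed in the world has none). Each returns a list of dicts, best first, with "score" (0 to 1); they miss things now and then, are a little off and sometimes report something else, mostly with a low value. They report only what shows in the picture. A call takes as long as a camera call. They do not tell look-alikes from the thing itself.
- robot.recognise(camera, label): "rect" ([left, top, right, bottom] in pixels, round what is visible of it).
The state is a dict: "time_s": time; "joint_pos": joint angles; "qvel": joint speeds; "joint_efforts": joint torques, N m; "tool_pos": TCP position; "eef_rot": TCP orientation; "ft_force": force on the tool from outside, world axes, zero at the start; "ft_torque": the same for the moment, N m; "opening": finger opening in m; "gripper_force": force on a finger pad.
Only numpy, scipy, OpenCV 4.12 (cv2) and the standard library are available. Lean on these libraries where they do the work, as an engineer would, in place of code of your own. Each camera call takes 0.05 s, during which the arm holds its last target. There are 200 camera calls.

## Working session

There is one attempt and no reset: what is moved stays moved. The work goes in short steps, Python scripts to look and compute and a tool call to move; the robot and the scene stay as the last step left them, time stands still between calls to the robot, and variables do not carry over. Pictures are saved under pics/ and viewed, at most 14 in all, crops included, and the job is handed in when it is done.

Besides the shell and the picture viewer there is one more tool, called after "Request:" by a JSON object that holds its "fn" and its "kwargs". carry_out: Moves the arm, as the interface text tells. Its arguments: {"type":"object","properties":{"steps":{"type":"string"},"newtons":{"type":"number"}},"required":["steps"]}

```bash
mkdir -p pics; cat > h.py <<'E'
from bench import robot
import numpy as np, cv2
def snap(c,fn=None):
    s=robot.snapshot(c)
    if fn: cv2.imwrite('pics/'+fn,s['pixels'][:,:,::-1])
    return s
def cloud(s):
    z=s['z_map']; K=s['intrinsics']; E=s['extrinsics']
    v,u=np.mgrid[:z.shape[0],:z.shape[1]]
    p=np.stack([(u-K[0,2])/K[0,0]*z,(v-K[1,2])/K[1,1]*z,z],-1)
    w=(p-E[:3,3])@E[:3,:3]
    w[z<=0]=np.nan
    return w
E
python3 - <<'E'
from h import *
print({k:np.round(v,3) if k!='time_s' else v for k,v in robot.get_obs().items()})
for c in ('top','side'):
    s=snap(c,c+'1.png'); w=cloud(s)
    print(c,np.round(s['extrinsics'],2).tolist())
    for n in ['case_red_mid','case_yellow_mid','case_blue_mid','cup_red','cup_yellow','cup_blue','case_plain_mid','oil_mid']:
        for d in robot.recognise(c,n)[:4]:
            l,t,r,b=d['rect']; q=w[int((t+b)/2),int((l+r)/2)]
            print(n,round(d['score'],2),np.round(d['rect']).astype(int),np.round(q,3))
E
```

```text
{'time_s': 0.0, 'joint_pos': array([-1.338,  0.277, -0.028,  1.268,  0.   ,  1.467]), 'qvel': array([-0.002,  0.001, -0.   ,  0.002,  0.001, -0.   ]), 'joint_efforts': array([ 0.0000e+00, -4.4551e+01,  2.9521e+01,  1.6000e-02, -0.0000e+00,
        0.0000e+00]), 'tool_pos': array([ 0.206, -0.589,  0.249]), 'eef_rot': array([-3.095, -0.525,  0.   ]), 'ft_force': array([ 0.036, -1.   , -0.105]), 'ft_torque': array([ 0.033, -0.032,  0.036]), 'gripper_force': np.float64(0.0), 'opening': np.float64(0.086)}
top [[-0.03, -1.0, -0.03, 0.25], [-0.99, 0.03, -0.12, 0.57], [0.12, 0.02, -0.99, 0.84], [0.0, 0.0, 0.0, 1.0]]
case_red_mid 0.74 [189 252 208 270] [0.434 0.354 0.068]
case_yellow_mid 0.58 [286 241 300 261] [0.448 0.155 0.066]
case_blue_mid 0.58 [239 244 258 263] [0.446 0.249 0.069]
cup_red 0.6 [275 197 296 220] [0.543 0.166 0.004]
cup_yellow 0.71 [313 198 343 227] [0.531 0.071 0.003]
cup_blue 0.74 [319 241 346 268] [0.437 0.065 0.007]
case_plain_mid 0.48 [233 207 254 224] [0.526 0.258 0.067]
oil_mid 0.76 [196 212 210 221] [0.527 0.344 0.057]
side [[0.89, -0.45, -0.0, -0.44], [-0.3, -0.59, -0.75, 0.35], [0.33, 0.67, -0.66, 0.53], [0.0, 0.0, 0.0, 1.0]]
case_red_mid 0.77 [141 168 160 198] [0.428 0.343 0.052]
case_red_mid 0.2 [202 180 218 213] [0.523 0.245 0.055]
case_yellow_mid 0.57 [182 223 200 263] [0.442 0.14  0.063]
case_blue_mid 0.93 [161 196 180 225] [0.438 0.24  0.056]
cup_yellow 0.63 [231 258 269 291] [0.524 0.068 0.008]
cup_blue 0.85 [184 274 219 310] [0.432 0.075 0.006]
case_plain_mid 0.58 [198 184 214 216] [0.515 0.249 0.044]
oil_mid 0.78 [184 161 201 189] [0.519 0.341 0.041]
```

```bash
python3 - <<'E'
import cv2
a=cv2.imread('pics/top1.png')[170:300,150:370]; cv2.imwrite('pics/c1.png',cv2.resize(a,None,fx=3.6,fy=3.6,interpolation=cv2.INTER_CUBIC))
E
```

```text
(no output)
```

View pics/top1.png

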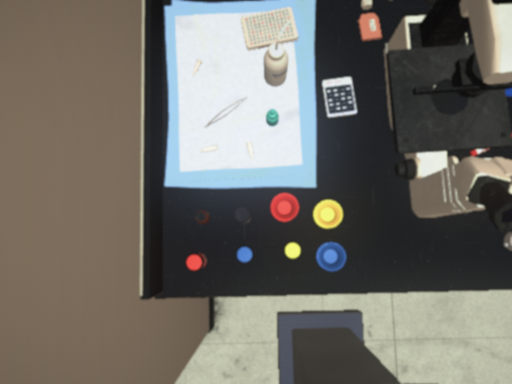

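View pics/side1.png

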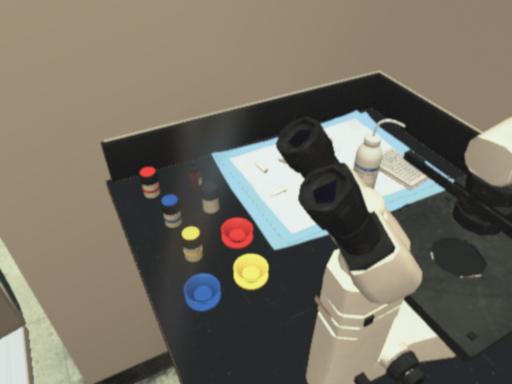

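View pics/c1.png

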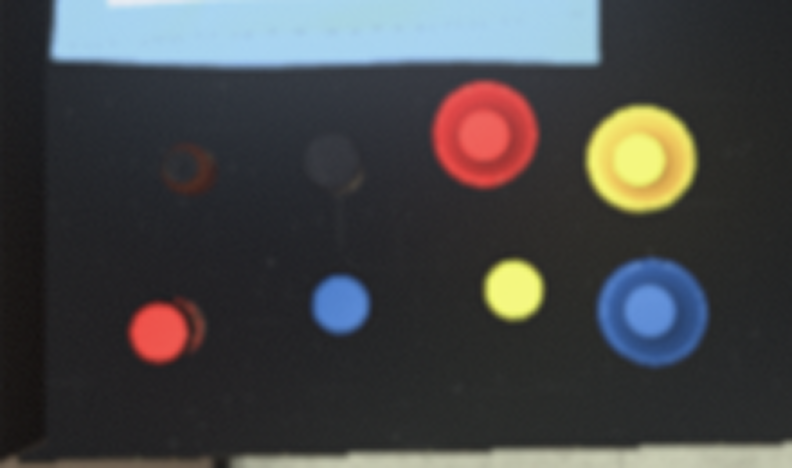

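The top picture shows the red case at (195,262), blue case (245,254) and yellow case (292,250). The cups are red (285,207), yellow (328,214) and blue (331,257). The plain case is at (243,214) and the amber bottle at (203,216). Possible mix-ups:
- The turquoise bottle at (272,117), which resembles the oil bottle.
- The plain case at (243,214), which resembles the marked cases.
- The cup floors, which look like discs.

The crop confirms the three coloured discs in the bottom row as the cases. Next I'll take one precise measurement.

```bash
cat >> h.py <<'E'
def ray(s,u,v,z):
    K=s['intrinsics'];E=s['extrinsics'];d=E[:3,:3].T@np.array([(u-K[0,2])/K[0,0],(v-K[1,2])/K[1,1],1]); c=-E[:3,:3].T@E[:3,3]
    return c+d*(z-c[2])/d[2]
HUE={'red':[(0,8),(172,180)],'yellow':[(22,38)],'blue':[(100,125)]}
def blobs(s,box=(150,185,370,290)):
    h=cv2.cvtColor(s['pixels'],cv2.COLOR_RGB2HSV).astype(int); l,t,r,b=box
    for n,rs in HUE.items():
        m=np.any([(h[...,0]>=a)&(h[...,0]<=c) for a,c in rs],0)&(h[...,1]>120)&(h[...,2]>70)
        M=np.zeros(m.shape,np.uint8); M[t:b,l:r]=m[t:b,l:r]
        k,_,st,ce=cv2.connectedComponentsWithStats(M)
        for i in range(1,k):
            if st[i,4]>60:
                cup=st[i,4]>400
                u,v=ce[i]
                if cup: u,v=st[i,0]+(st[i,2]-1)/2,st[i,1]+(st[i,3]-1)/2
                print(n,st[i],np.round(ray(s,u,v,.024 if cup else .069),4))
E
python3 - <<'E'
from h import *
s=snap('top'); blobs(s); w=cloud(s)
for n,(a,b,c,d) in {'oil':(195,208,212,224),'plain':(232,205,255,224)}.items():
    q=w[b:d,a:c].reshape(-1,3); q=q[q[:,2]>.05]; print(n,q.min(0),q.max(0))
E
```

```text
red [270 193  30  30 699] [0.5425 0.1678 0.024 ]
red [185 253  21  19 285] [0.4314 0.3602 0.069 ]
yellow [313 199  31  30 642] [0.5264 0.0725 0.024 ]
yellow [284 242  17  17 232] [0.4499 0.1571 0.069 ]
blue [316 242  31  30 731] [0.4325 0.0706 0.024 ]
blue [236 246  17  17 227] [0.4443 0.2572 0.069 ]
oil [0.51853278 0.34187179 0.05151872] [0.53794121 0.35985544 0.06869493]
plain [0.51119728 0.24303334 0.05050893] [0.54532726 0.27718575 0.06982386]
```

Request:
{"fn": "carry_out", "kwargs": {"steps": "0 -0.1957 0 0 0 0 0.2; 0 -0.1957 0 0 0 0 0.2; 0 -0.1957 0 0 0 0 0.2; 0 -0.1957 0 0 0 0 0.2; 0 -0.1957 0 0 0 0 0.2; 0 -0.1957 0 0 0 0 0.2; 0 -0.1957 0 0 0 0 0.2; 0 0 0 0 0 0 0.2; 0 0 0 0 0 0 0.2", "newtons": 40}}

```text
time_s: 1.7
tool_pos: [0.1153, -0.3296, 0.2502]
eef_rot: [3.097, 0.524, 0.0]
ft_force: [-0.3, -0.4, 0.4]
opening: 0.0511
gripper_force: 0.0
```

Request:
{"fn": "carry_out", "kwargs": {"steps": "0.1924 -0.0106 0 0 0 -0.105 0.2; 0.1924 -0.0106 0 0 0 -0.105 0.2; 0.1924 -0.0106 0 0 0 -0.105 0.2; 0.1924 -0.0106 0 0 0 -0.105 0.2; 0.1924 -0.0106 0 0 0 -0.105 0.2; 0.1924 -0.0106 0 0 0 -0.105 0.2; 0.1924 -0.0106 0 0 0 -0.105 0.2; 0.1924 -0.0106 0 0 0 -0.105 0.2; 0.1924 -0.0106 0 0 0 -0.105 0.2; 0.1924 -0.0106 0 0 0 -0.105 0.2; 0.1924 -0.0106 0 0 0 -0.105 0.2; 0.1924 -0.0106 0 0 0 -0.105 0.2; 0.1924 -0.0106 0 0 0 -0.105 0.2; 0.1924 -0.0106 0 0 0 -0.105 0.2; 0.1924 -0.0106 0 0 0 -0.105 0.2; 0.1924 -0.0106 0 0 0 -0.105 0.2; 0.1924 -0.0106 0 0 0 -0.105 0.2; 0 0 0 0 0 0 0.2; 0 0 0 0 0 0 0.2"}}

```text
time_s: 3.28
tool_pos: [0.2826, 0.2099, 0.2507]
eef_rot: [1.409, 2.807, 0.001]
ft_force: [-0.6, 1.3, -0.1]
opening: 0.0516
gripper_force: 0.0
```

Request:
{"fn": "carry_out", "kwargs": {"steps": "0 0 0 0 0 -0.112 0.2; 0 0 0 0 0 -0.112 0.2; 0 0 0 0 0 -0.112 0.2; 0 0 0 0 0 -0.112 0.2; 0 0 0 0 0 -0.112 0.2; 0 0 0 0 0 -0.112 0.2; 0 0 0 0 0 -0.112 0.2; 0 0 0 0 0 -0.112 0.2; 0 0 0 0 0 0 0.2; 0 0 0 0 0 0 0.2"}}

```text
time_s: 4.12
tool_pos: [0.284, 0.2069, 0.2505]
eef_rot: [0.007, 3.141, 0.0]
ft_force: [-0.7, -0.6, -0.3]
opening: 0.051
gripper_force: 0.0
```

Request:
{"fn": "carry_out", "kwargs": {"steps": "-0.166 -0.05 0 0 0 0 0.2; -0.166 -0.05 0 0 0 0 0.2; -0.166 -0.05 0 0 0 0 0.2; -0.166 -0.05 0 0 0 0 0.2; -0.166 -0.05 0 0 0 0 0.2; 0 0 0.18 0 0 0 0.2; 0 0 0.18 0 0 0 0.2; 0 0 0.18 0 0 0 0.2; 0 0 0 0 0 0 0.2; 0 0 0 0 0 0 0.2; 0 0 0 0 0 0 0.2"}}

```text
time_s: 5.03
tool_pos: [0.45, 0.1577, 0.1438]
eef_rot: [-0.0, 3.14, 0.001]
ft_force: [0.5, 0.1, 0.5]
opening: 0.0512
gripper_force: 0.0
```

```bash
python3 - <<'E'
from h import *
s=snap('side'); cv2.imwrite('pics/s2.png',cv2.resize(s['pixels'][120:330,90:340,::-1],None,fx=2.6,fy=2.6,interpolation=cv2.INTER_CUBIC))
E
```

```text
(no output)
```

View pics/s2.png

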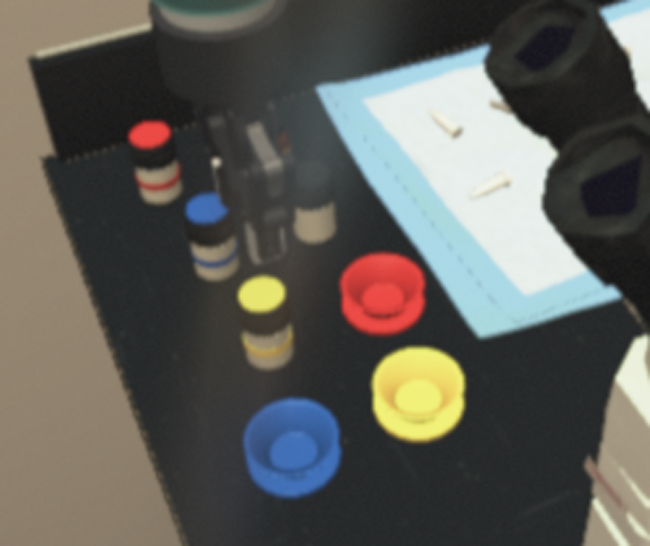

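The gripper (crop about 255,210) hangs straight above the yellow case (crop 265,320), with the neighbouring cases clear of the fingers. I'll descend and grip.

Request:
{"fn": "carry_out", "kwargs": {"steps": "0 0 0.09 0 0 0 0.2; 0 0 0.09 0 0 0 0.2; 0 0 0.09 0 0 0 0.2; 0 0 0.09 0 0 0 0.2; 0 0 0.09 0 0 0 0.2; 0 0 0 0 0 0 0.2; 0 0 0 0 0 0 -1; 0 0 0 0 0 0 -1; 0 0 0 0 0 0 -1; 0 0 0 0 0 0 -1; 0 0 0 0 0 0 -1; 0 0 0 0 0 0 -1", "newtons": 40}}

```text
time_s: 6.08
tool_pos: [0.4507, 0.1582, 0.0542]
eef_rot: [-0.003, 3.138, 0.001]
ft_force: [-1.1, -0.5, 6.6]
opening: 0.0347
gripper_force: 40.3
```

Request:
{"fn": "carry_out", "kwargs": {"steps": "0 0 -0.14 0 0 0 -1; 0 0 -0.14 0 0 0 -1; 0 0 -0.14 0 0 0 -1; 0 0 -0.14 0 0 0 -1; 0 0 0 0 0 0 -1; -0.095 -0.107 0 0 0 0 -1; -0.095 -0.107 0 0 0 0 -1; -0.095 -0.107 0 0 0 0 -1; -0.095 -0.107 0 0 0 0 -1; 0 0 0 0 0 0 -1; 0 0 0 0 0 0 -1; 0 0 0 0 0 0 -1; 0 0 0 0 0 0 -1"}}

```text
time_s: 7.17
tool_pos: [0.5235, 0.0729, 0.1638]
eef_rot: [0.004, -3.14, -0.0]
ft_force: [0.6, 1.2, -0.4]
opening: 0.0343
gripper_force: 40.4
```

```bash
python3 - <<'E'
from h import *
s=snap('side'); cv2.imwrite('pics/s3.png',cv2.resize(s['pixels'][120:330,90:340,::-1],None,fx=2.6,fy=2.6,interpolation=cv2.INTER_CUBIC))
E
```

```text
(no output)
```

View pics/s3.png

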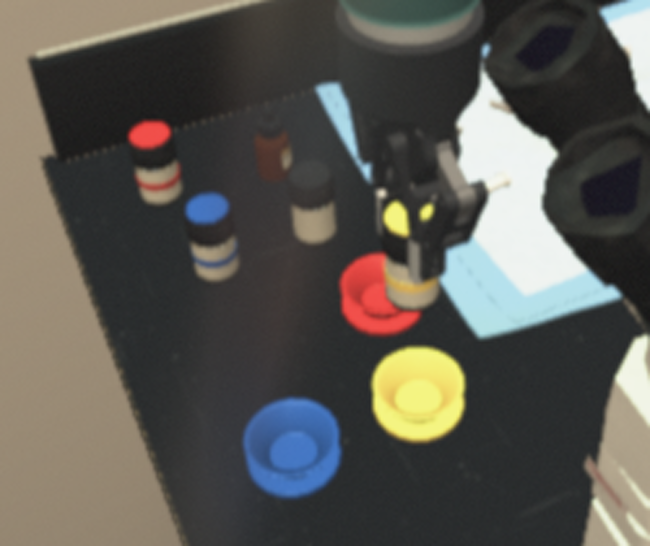

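The yellow case hangs upright in the gripper (crop 410,250), above the yellow cup (crop 418,395). I'll lower it.

Request:
{"fn": "carry_out", "kwargs": {"steps": "-0.012 0 0.1 0 0 0 -1; 0 0 0.1 0 0 0 -1; 0 0 0.1 0 0 0 -1; 0 0 0.1 0 0 0 -1; 0 0 0.05 0 0 0 -1; 0 0 0.03 0 0 0 -1; 0 0 0.03 0 0 0 -1; 0 0 0 0 0 0 -1; 0 0 0 0 0 0 -1; 0 0 0 0 0 0 -1"}}

```text
time_s: 8.05
tool_pos: [0.5281, 0.0724, 0.0633]
eef_rot: [-0.003, 3.14, 0.0]
ft_force: [0.3, 0.4, -0.4]
opening: 0.0344
gripper_force: 40.4
```

Request:
{"fn": "carry_out", "kwargs": {"steps": "0 0 0.014 0 0 0 -1; 0 0 0 0 0 0 -1; 0 0 0 0 0 0 0.25; 0 0 0 0 0 0 0.25; 0 0 0 0 0 0 0.25; 0 0 0 0 0 0 0.25; 0 0 0 0 0 0 0.25; 0 0 -0.1 0 0 0 0.25; 0 0 -0.14 0 0 0 0.25; 0 0 -0.14 0 0 0 0.25; 0 0 -0.14 0 0 0 0.25; 0 0 0 0 0 0 0.25; 0 0 0 0 0 0 0.25"}}

```text
time_s: 9.13
tool_pos: [0.529, 0.0723, 0.1657]
eef_rot: [-0.003, 3.137, 0.0]
ft_force: [0.3, -0.2, -1.1]
opening: 0.0533
gripper_force: 0.0
```

Request:
{"fn": "carry_out", "kwargs": {"steps": "0.0706 0.154 0 0 0 0 0.25; 0.0706 0.154 0 0 0 0 0.25; 0.0706 0.154 0 0 0 0 0.25; 0.0706 0.154 0 0 0 0 0.25; 0.0706 0.154 0 0 0 0 0.25; 0.0706 0.154 0 0 0 0 0.25; 0 0 0 0 0 0 0.25; 0 0 0 0 0 0 0.25; 0 0 0 0 0 0 0.25"}}

```text
time_s: 9.88
tool_pos: [0.4414, 0.2565, 0.1624]
eef_rot: [0.004, -3.14, 0.002]
ft_force: [0.5, -0.7, 0.5]
opening: 0.0534
gripper_force: 0.0
```

```bash
python3 - <<'E'
from h import *
s=snap('top'); blobs(s)
s=snap('side'); cv2.imwrite('pics/s4.png',cv2.resize(s['pixels'][120:330,90:340,::-1],None,fx=2.6,fy=2.6,interpolation=cv2.INTER_CUBIC))
E
```

```text
red [270 193  30  30 696] [0.5425 0.1678 0.024 ]
yellow [313 199  31  30 643] [0.5264 0.0725 0.024 ]
blue [316 242  31  30 734] [0.4325 0.0706 0.024 ]
```

View pics/s4.png

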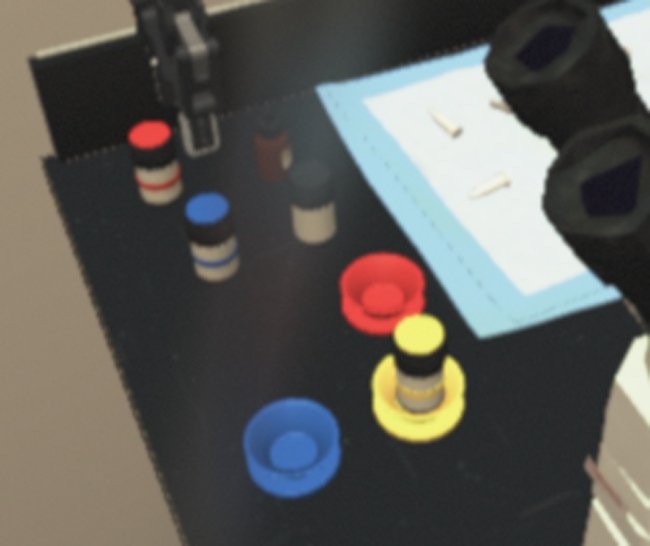

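The yellow case stands upright in its cup (crop 418,360), and the gripper is over the blue case (crop 212,235).

Request:
{"fn": "carry_out", "kwargs": {"steps": "-0.01 0 0.1 0 0 0 0.25; 0 0 0.1 0 0 0 0.25; 0 0 0.1 0 0 0 0.25; 0 0 0.1 0 0 0 0.25; 0 0 0.1 0 0 0 0.25; 0 0 0.04 0 0 0 0.25; 0 0 0 0 0 0 0.25; 0 0 0 0 0 0 -1; 0 0 0 0 0 0 -1; 0 0 0 0 0 0 -1; 0 0 0 0 0 0 -1; 0 0 0 0 0 0 -1; 0 0 0 0 0 0 -1"}}

```text
time_s: 11.07
tool_pos: [0.4449, 0.2573, 0.0564]
eef_rot: [-0.003, 3.14, 0.001]
ft_force: [-0.2, 0.3, 2.8]
opening: 0.0345
gripper_force: 40.2
```

Request:
{"fn": "carry_out", "kwargs": {"steps": "0 0 -0.14 0 0 0 -1; 0 0 -0.14 0 0 0 -1; 0 0 -0.14 0 0 0 -1; 0 0 -0.14 0 0 0 -1; 0 0 0 0 0 0 -1; 0.01 -0.1555 0 0 0 0 -1; 0.01 -0.1555 0 0 0 0 -1; 0.01 -0.1555 0 0 0 0 -1; 0.01 -0.1555 0 0 0 0 -1; 0.01 -0.1555 0 0 0 0 -1; 0.01 -0.1555 0 0 0 0 -1; 0 0 0 0 0 0 -1; 0 0 0 0 0 0 -1; 0 0 0 0 0 0 -1; 0 0 0 0 0 0 -1"}}

```text
time_s: 12.32
tool_pos: [0.4324, 0.071, 0.1673]
eef_rot: [0.004, -3.141, -0.001]
ft_force: [-0.3, 0.1, 0.4]
opening: 0.0345
gripper_force: 40.6
```

Seat height for the TCP is about 0.062, so it needs to go down 0.105 m.

Request:
{"fn": "carry_out", "kwargs": {"steps": "0 0 0.1 0 0 0 -1; 0 0 0.1 0 0 0 -1; 0 0 0.1 0 0 0 -1; 0 0 0.1 0 0 0 -1; 0 0 0.05 0 0 0 -1; 0 0 0.04 0 0 0 -1; 0 0 0.03 0 0 0 -1; 0 0 0 0 0 0 -1; 0 0 0 0 0 0 -1; 0 0 0 0 0 0 -1"}}

```text
time_s: 13.15
tool_pos: [0.4331, 0.0705, 0.0643]
eef_rot: [-0.003, 3.14, 0.001]
ft_force: [0.1, 0.3, -0.9]
opening: 0.0344
gripper_force: 40.7
```

Request:
{"fn": "carry_out", "kwargs": {"steps": "0 0 0.01 0 0 0 -1; 0 0 0 0 0 0 -1; 0 0 0 0 0 0 0.25; 0 0 0 0 0 0 0.25; 0 0 0 0 0 0 0.25; 0 0 0 0 0 0 0.25; 0 0 0 0 0 0 0.25; 0 0 -0.1 0 0 0 0.25; 0 0 -0.14 0 0 0 0.25; 0 0 -0.14 0 0 0 0.25; 0 0 -0.14 0 0 0 0.25; 0 0 0 0 0 0 0.25; 0 0 0 0 0 0 0.25"}}

```text
time_s: 14.23
tool_pos: [0.4342, 0.0704, 0.1673]
eef_rot: [-0.003, 3.137, 0.0]
ft_force: [-0.6, 0.3, -0.6]
opening: 0.0536
gripper_force: 0.0
```

Request:
{"fn": "carry_out", "kwargs": {"steps": "0.001 0.1815 0 0 0 0 0.25; 0 0.1815 0 0 0 0 0.25; 0 0.1815 0 0 0 0 0.25; 0 0.1815 0 0 0 0 0.25; 0 0.1815 0 0 0 0 0.25; 0 0.1815 0 0 0 0 0.25; 0 0.1815 0 0 0 0 0.25; 0 0.1815 0 0 0 0 0.25; 0 0 0 0 0 0 0.25; 0 0 0 0 0 0 0.25; 0 0 0 0 0 0 0.25"}}

```text
time_s: 15.15
tool_pos: [0.4305, 0.3598, 0.1637]
eef_rot: [0.004, -3.139, 0.004]
ft_force: [0.2, -0.8, -0.0]
opening: 0.0535
gripper_force: 0.0
```

```bash
python3 - <<'E'
from h import *
s=snap('side'); cv2.imwrite('pics/s5.png',cv2.resize(s['pixels'][120:330,90:340,::-1],None,fx=2.6,fy=2.6,interpolation=cv2.INTER_CUBIC))
E
```

```text
(no output)
```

View pics/s5.png

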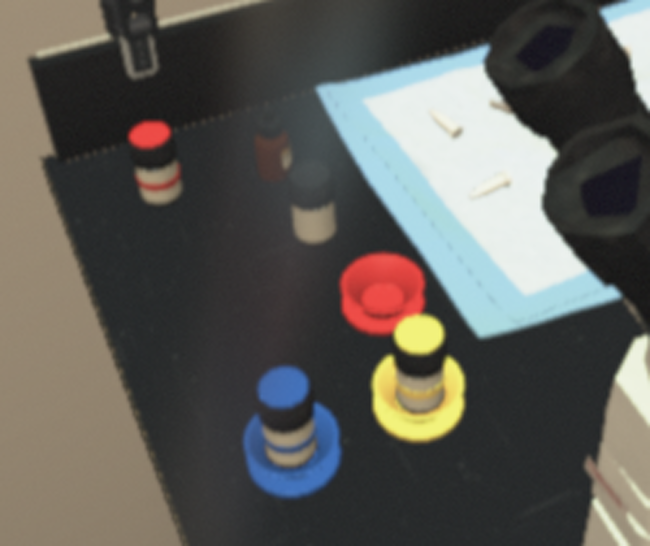

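Blue (crop 288,415) and yellow (crop 418,360) both stand upright in their cups. The gripper is over the red case (crop 155,165), so I'll descend.

Request:
{"fn": "carry_out", "kwargs": {"steps": "0 0.003 0.1 0 0 0 0.25; 0 0 0.1 0 0 0 0.25; 0 0 0.1 0 0 0 0.25; 0 0 0.1 0 0 0 0.25; 0 0 0.1 0 0 0 0.25; 0 0 0.045 0 0 0 0.25; 0 0 0 0 0 0 0.25; 0 0 0 0 0 0 -1; 0 0 0 0 0 0 -1; 0 0 0 0 0 0 -1; 0 0 0 0 0 0 -1; 0 0 0 0 0 0 -1; 0 0 0 0 0 0 -1"}}

```text
time_s: 16.28
tool_pos: [0.4323, 0.3617, 0.0574]
eef_rot: [-0.003, 3.14, 0.001]
ft_force: [0.8, -0.5, 2.0]
opening: 0.0348
gripper_force: 40.0
```

Request:
{"fn": "carry_out", "kwargs": {"steps": "0 0 -0.14 0 0 0 -1; 0 0 -0.14 0 0 0 -1; 0 0 -0.14 0 0 0 -1; 0 0 -0.14 0 0 0 -1; 0 0 0 0 0 0 -1; -0.0787 -0.1385 0 0 0 0 -1; -0.0787 -0.1385 0 0 0 0 -1; -0.0787 -0.1385 0 0 0 0 -1; -0.0787 -0.1385 0 0 0 0 -1; -0.0787 -0.1385 0 0 0 0 -1; -0.0787 -0.1385 0 0 0 0 -1; -0.0787 -0.1385 0 0 0 0 -1; 0 0 0 0 0 0 -1; 0 0 0 0 0 0 -1; 0 0 0 0 0 0 -1; 0 0 0 0 0 0 -1"}}

```text
time_s: 17.62
tool_pos: [0.5414, 0.1684, 0.1681]
eef_rot: [0.004, -3.14, -0.0]
ft_force: [0.5, -0.3, -1.6]
opening: 0.0343
gripper_force: 40.5
```

Request:
{"fn": "carry_out", "kwargs": {"steps": "0 0 0.1 0 0 0 -1; 0 0 0.1 0 0 0 -1; 0 0 0.1 0 0 0 -1; 0 0 0.1 0 0 0 -1; 0 0 0.05 0 0 0 -1; 0 0 0.04 0 0 0 -1; 0 0 0.025 0 0 0 -1; 0 0 0 0 0 0 -1; 0 0 0 0 0 0 -1; 0 0 0 0 0 0 -1"}}

```text
time_s: 18.45
tool_pos: [0.5432, 0.1678, 0.0664]
eef_rot: [-0.003, 3.14, 0.0]
ft_force: [1.5, -1.3, -0.6]
opening: 0.0343
gripper_force: 40.5
```

Next I'll release, lift and back away towards the base so the cameras see the whole scene.

Request:
{"fn": "carry_out", "kwargs": {"steps": "0 0 0.012 0 0 0 -1; 0 0 0 0 0 0 -1; 0 0 0 0 0 0 0.25; 0 0 0 0 0 0 0.25; 0 0 0 0 0 0 0.25; 0 0 0 0 0 0 0.25; 0 0 0 0 0 0 0.25; 0 0 -0.1 0 0 0 0.25; 0 0 -0.14 0 0 0 0.25; 0 0 -0.14 0 0 0 0.25; 0 0 -0.14 0 0 0 0.25; 0.15 0.1 -0.06 0 0 0 0.25; 0.15 0.1 -0.06 0 0 0 0.25; 0.15 0.1 0 0 0 0 0.25; 0.15 0.1 0 0 0 0 0.25; 0.15 0.1 0 0 0 0 0.25; 0.15 0.1 0 0 0 0 0.25; 0.15 0.1 0 0 0 0 0.25; 0 0 0 0 0 0 0.25; 0 0 0 0 0 0 0.25"}}

```text
time_s: 20.12
tool_pos: [0.3301, 0.3079, 0.1909]
eef_rot: [0.009, -3.141, 0.0]
ft_force: [-1.1, -0.5, -0.3]
opening: 0.0536
gripper_force: 0.0
```

```bash
python3 - <<'E'
from h import *
s=snap('top'); w=cloud(s)
for n,(x,y) in {'red':(.5425,.1678),'yellow':(.5264,.0725),'blue':(.4325,.0706),'plain':(.528,.26),'oil':(.528,.351)}.items():
    q=w[(np.hypot(w[...,0]-x,w[...,1]-y)<.035)&(w[...,2]>.05)]
    t=q[q[:,2]>np.percentile(q[:,2],40)]
    print(n,len(q),np.round((q.min(0)+q.max(0))/2,4)[:2],'top z',np.round(np.percentile(t[:,2],[5,50,95]),4))
s2=snap('side'); a=cv2.resize(s2['pixels'][120:330,90:340,::-1],None,fx=2.6,fy=2.6,interpolation=cv2.INTER_CUBIC); cv2.imwrite('pics/s6.png',a)
E
```

```text
red 236 [0.544  0.1685] top z [0.0733 0.0747 0.077 ]
yellow 246 [0.5279 0.0717] top z [0.0735 0.0748 0.0769]
blue 258 [0.4341 0.0708] top z [0.0733 0.0748 0.0768]
plain 226 [0.5284 0.2602] top z [0.0659 0.067  0.0692]
oil 76 [0.5283 0.3503] top z [0.0557 0.0576 0.0681]
```

View pics/s6.png

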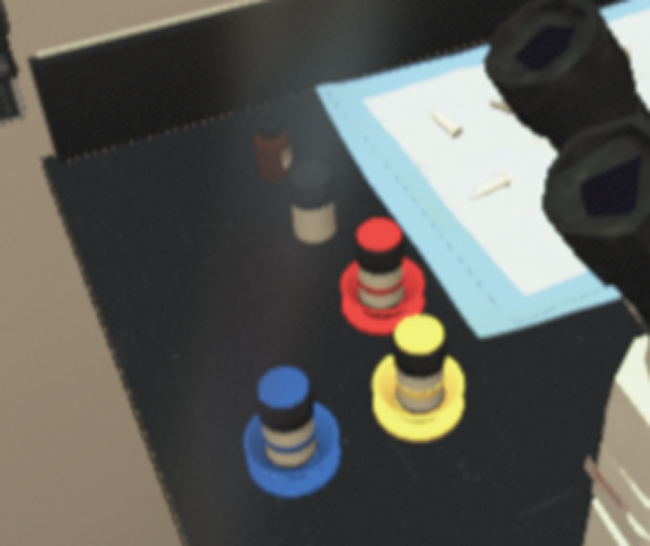

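All three cases are seated: their tops are at 75 mm (69 + 6) and they are centred in their cups. The plain case and the bottle haven't moved.

```bash
python3 -c "
from bench import robot
print(robot.hand_in())"
```

```text
the job is handed in; nothing more can be done
None
```

The red, yellow and blue cases are seated upright in their matching cups, the plain case and bottle were not moved, and the job was handed in at about 20 s; the hand-in returned no verdict.

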